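# Put the files away in their case

## Task

Put the three files away: lift the wooden retaining bar out of its two open brackets on the rack and lay it flat on the bare bench, clear of everything else. Then take the three files out of the rack, lay each one flat on the floor of the open front bay of the case, and slide the cover along its rails until it is fully shut against the front frame. Put things down without dropping them and leave the other things on the bench where they are.

Things in the scene. Friction and masses are not known exactly. Their poses are not given: they have to be found in the camera images.
- rack: wooden file rack, fixed. Base board 215 (x) x 224 (y) x 12 mm, origin under its centre at bench level, z up. Three files lie along its x, 55 mm apart (31 mm between handles), handles to -x in 10 mm deep notches of a cross rest at x = -55 mm (notch floor 32 mm above the bench); blades on a plain rest 40 mm high at x = +60 mm; a 46 mm high stop behind the handle ends.
- bracket_a (a point): seat of one steel bracket of the rack, open at the top, at rack x = -55, y = +88 mm, 57.5 mm above the bench: the bar lies on it between two prongs 22 mm apart that stand 15 mm higher, so the bar comes free straight up. The bracket is 32 mm along x and 14 mm along y.
- bracket_b (a point): seat of the other bracket, the same, at rack y = -88 mm
- bar: wooden retaining bar, 200 mm long (its y), 18 mm wide (its x), 16 mm high, with a raised grip 80 mm long, 18 mm wide in the middle, its top 42 mm above the underside; about 110 g. Origin at the centre of its underside, z up. Starts in the two brackets, across the three handles and 1.5 mm above them.
- file_flat: flat file, blade 20 x 5 mm; along its x a square wooden handle 24 x 24 mm from x = -92 to -5 mm, ferrule, then the blade to +92 mm; 130 to 160 g, balances about 20 mm to the handle side of the origin, which is on the axis at mid length, 12 mm above the handle's underside. z up. Starts in a notch of the rack, handle to the rack's -x. On a flat floor the handle alone carries it.
- file_half: half-round rasp, blade 17 x 7 mm; along its x a square wooden handle 24 x 24 mm from x = -92 to -5 mm, ferrule, then the blade to +92 mm; 130 to 160 g, balances about 20 mm to the handle side of the origin, which is on the axis at mid length, 12 mm above the handle's underside. z up. Starts in a notch of the rack, handle to the rack's -x. On a flat floor the handle alone carries it.
- file_round: round file, blade 9 mm thick; along its x a square wooden handle 24 x 24 mm from x = -92 to -5 mm, ferrule, then the blade to +92 mm; 130 to 160 g, balances about 20 mm to the handle side of the origin, which is on the axis at mid length, 12 mm above the handle's underside. z up. Starts in a notch of the rack, handle to the rack's -x. On a flat floor the handle alone carries it.
- case: low plywood case, fixed, x -117 to +339 mm, y -120 to +120 mm: two bays in a row under one sliding cover half its length. Origin under the centre of the front bay at bench level, z up, x to the unused rear bay. Front bay inside: x -105 to 105, y -108 to 108 mm, floor 8 mm above the bench; front frame on its -x side 50 mm high; side rails 55 mm high, 108 to 120 mm from the middle line.
- cover (a joint): travel of the sliding cover in m: 0 = shut, its edge against the front frame; grows as it slides to the case's +x, 0.215 = fully open over the rear bay (starts at least 0.2 open). Leading edge at case x = -105 mm + travel, underside 40 mm, top 49 mm above the bench. 2 to 3 N moves it, it stays where left; shut is a dead stop.
- cleat (a point): middle of the top of the wooden cleat on the cover, by which it is pushed or pinched: 18 mm (case x) x 110 mm (case y) x 22 mm high, its top 71 mm above the bench; at case x = -83 mm + travel, y = 0
- glue_bottle: bystander: round white glue bottle, 52 mm across, 140 mm high, standing; origin at the centre of its underside
- wax_tin: bystander: flat round steel tin, 72 mm across, 45 mm high; origin at the centre of its underside
- g_clamp: bystander: G-clamp lying on its side, within 130 mm of its origin along its x and 75 mm along its y, 20 mm high; origin under the middle of its frame
- parts_box: bystander: closed plastic parts box, 154 (x) x 104 (y) x 42 mm; origin at the centre of its underside
Mind the look-alikes: they are no part of the job. What is shaped like the file_round but blue or turquoise is not meant. Leave any black or green look-alike of the file_flat alone.

How it is judged (in metres and radians):
On the way, in this order (a step that is already met when the one before it is completed fails the run):
1. the bar is lifted out of both brackets, its underside at least 20 mm above the seats (z of bar in the frame of rack above 0.0775 m), for 0.1 s.
2. the bar lies flat on the bare bench, touching neither rack, case, files nor bystanders, and let go (height (world z) of bar below 0.025 m and angle between bar's own y axis and vertical between 1.4 and 1.742 rad and contact force between bar and rack below 0.05 N and contact force between bar and case below 0.05 N and contact force between bar and file_flat below 0.05 N and contact force between bar and file_half below 0.05 N and contact force between bar and file_round below 0.05 N and contact force between bar and glue_bottle below 0.05 N and contact force between bar and wax_tin below 0.05 N and contact force between bar and g_clamp below 0.05 N and contact force between bar and parts_box below 0.05 N and contact force between bar and the fingers below 0.05 N and linear speed of bar below 0.02 m/s), for 0.2 s.
3. all three files lie flat on the floor of the case's front bay, let go (x of file_flat in the frame of case between -0.04 and 0.04 m and y of file_flat in the frame of case between -0.11 and 0.11 m and z of file_flat in the frame of case between 0.008 and 0.032 m and angle between file_flat's own x axis and vertical between 1.4 and 1.742 rad and x of file_half in the frame of case between -0.04 and 0.04 m and y of file_half in the frame of case between -0.11 and 0.11 m and z of file_half in the frame of case between 0.008 and 0.032 m and angle between file_half's own x axis and vertical between 1.4 and 1.742 rad and x of file_round in the frame of case between -0.04 and 0.04 m and y of file_round in the frame of case between -0.11 and 0.11 m and z of file_round in the frame of case between 0.008 and 0.032 m and angle between file_round's own x axis and vertical between 1.4 and 1.742 rad and contact force between each of file_flat, file_half, file_round and the fingers below 0.05 N and linear speed of each of file_flat, file_half, file_round below 0.02 m/s), for 0.2 s.
At the end, for the whole second after the job is handed in: Cover within 4 mm of shut; each file lies on the floor of the front bay (axis under 32 mm above the bench, within 0.17 rad of level); the bar lies level on the bench (within 0.17 rad), touching neither rack, case, files nor bystanders; all at rest and let go (all of step 2 and all of step 3 and value of joint cover below 0.004 m).
It fails at once if a bystander is shifted by more than 20 mm or tipped ((distance of glue_bottle from where it was at the start of the episode above 0.02 m or angle between glue_bottle's own z axis and vertical above 0.25 rad) or (distance of wax_tin from where it was at the start of the episode above 0.02 m or angle between wax_tin's own z axis and vertical above 0.25 rad) or (distance of g_clamp from where it was at the start of the episode above 0.02 m or angle between g_clamp's own z axis and vertical above 0.25 rad) or (distance of parts_box from where it was at the start of the episode above 0.02 m or angle between parts_box's own z axis and vertical above 0.25 rad)).
It fails at once if a file or the bar is dropped (falls freely faster than 0.8 m/s, that is from more than about 30 mm) ((linear speed of file_flat above 0.8 m/s and contact force between file_flat and the fingers below 0.01 N) or (linear speed of file_half above 0.8 m/s and contact force between file_half and the fingers below 0.01 N) or (linear speed of file_round above 0.8 m/s and contact force between file_round and the fingers below 0.01 N) or (linear speed of bar above 0.8 m/s and contact force between bar and the fingers below 0.01 N)).
It also fails if it takes over 72 s, if anything falls off the work surface, if the arm or the gripper's body presses on something with over 40 N, if the wrist force passes 120 N, or if a joint passes its speed limit or range.

## Robot

A 7-joint arm with a two-finger parallel gripper is mounted at the origin on the work surface. World frame = base frame: x ahead of the robot, y to its left, z up, the work surface at z = 0. Lengths are in mm, angles in rad, forces in N, time in s.
With the tool pointing down it reaches from about 400 to 875 mm from the base axis. Payload 4.4 kg.
Tool frame: the origin (TCP) lies midway between the tips of the shut fingers; the grasp point (between the pads) lies 19 mm behind it (arm.pinch_z is the distance from the TCP to the grasp point, in mm); z points along the fingers, y is the direction in which the jaws open and shut (so a half turn about z gives the same grasp; the last joint's range is limited). The gripper opens to 85 mm and grips with 20 to 120 N. Pads are 22 mm wide; open, the fingers measure 114 mm over their backs; the gripper's body (76 mm by 85 mm) begins 54 mm behind the grasp point. The pads swing forward as they close: fully open they stand 13 mm farther back than shut.
Start: joints at [-1.349, 0.628, 0.038, 1.517, -0.027, 0.996, -0.02], TCP at [184.474, 623.287, 231.313] pointing down, gripper open.
Joint ranges: [-3.06, 3.06], [-0.37, 2.12], [-1.25, 1.32], [0.18, 2.47], [-1.1, 4.24], [0.23, 1.98], [-2.94, 2.94]. Speed limits (rad/s): [2.57, 2.57, 3.14, 3.14, 3.14, 3.14, 3.14].

## Interface

Orientations are given as a 3x3 rotation matrix whose columns are the frame's x, y, z axes.
In Python, from plant import arm gives the robot as it stands. Calls block until the motion is done:
- arm.move_ptp(position, orientation): joint-space move of the TCP to a pose.
- arm.servo_line(position, frame=None, velocity=150, max_force=None): straight line of the TCP; frame=None keeps the orientation; velocity is the mean speed in mm/s. With max_force (N) it stops when the force on the tool has changed by that much, and returns True; else False.
- arm.move_joints(angles): joint-space move.
- arm.move_gripper(opening): opening from 0.0 (shut) to 1.0 (fully open); the grip force is fixed at half the most; returns when the fingers have stopped.
- arm.wait(seconds).
- arm.ik(position, orientation): joint angles nearest the present ones, or None.
- arm.snapshot(name): name is "scene" or "top" or "wrist"; returns (picture, depth): 420x560x3 uint8, blue, green, red; 420x560 float32, mm along the optical axis (not along the pixel's ray), 0 where there is no reading.
- arm.camera_info(name): a dict with "K" (3x3 intrinsics, pixels), "cam_to_world" (4x4, takes a point from camera to world coordinates); the wrist camera has in their place "T_tool_cam" (4x4, takes a point from camera to tool coordinates, whose origin is the TCP and whose axes are the flange's). Camera axes: x right, y down, z forward; pixel columns grow to the right and rows downward; lengths in mm; the calibration is good to about 2 mm. A picture is of the moment at which its call begins: read the wrist's pose just before it. camera_info takes no time and is no camera call.
A pose or a line that the arm cannot do raises arm.Unreachable and nothing moves.
- arm.job_done(): hands the job in, once; it reports no verdict.
Readings, each from a call of its own:
- arm.current_time(): time.
- arm.current_joint_positions(): joint angles.
- arm.current_qd(): joint speeds.
- arm.current_joint_efforts(): joint torques, N m.
- arm.current_ee_pos(): TCP position.
- arm.current_eef_rot(): TCP orientation.
- arm.current_force(): force on the tool from outside, world axes, zero at the start.
- arm.current_wrist_torque(): the same for the moment, N m.
- arm.current_finger_gap(): opening from 0.0 (shut) to 1.0 (fully open).
Only numpy, scipy, OpenCV 4.12 (cv2) and the standard library are available. Lean on these libraries where they do the work, as an engineer would, in place of code of your own. Each camera call takes 0.05 s, during which the arm holds its last target. There are 200 camera calls.

## Working session

There is one attempt and no reset: what is moved stays moved. The work goes in short steps, each a Python script; the robot and the scene stay as the last script left them, time stands still between calls to the robot, and variables do not carry over. Pictures are saved under pics/ and viewed, about 8 in all and at most 12, crops included, and the job is handed in when it is done.

```bash
ls; mkdir -p pics
python3 - <<'E'
from plant import arm
import cv2,numpy as np
for n in("top","scene"):
    p,d=arm.snapshot(n); cv2.imwrite(f"pics/{n}0.png",p); np.savez(f"{n}0.npz",p=p,d=d)
    c=arm.camera_info(n); print(n,c["K"],np.round(c["cam_to_world"],3))
print(arm.camera_info("wrist")); print(np.round(arm.current_eef_rot(),2),arm.pinch_z,arm.current_time())
E
```

```text
pics
top [[387.80192738   0.         281.53556027]
 [  0.         387.80192738 200.78093774]
 [  0.           0.           1.        ]] [[ 6.700000e-02 -9.780000e-01  1.990000e-01  2.340380e+02]
 [-9.980000e-01 -6.700000e-02  8.000000e-03  1.033410e+02]
 [ 6.000000e-03 -2.000000e-01 -9.800000e-01  1.483312e+03]
 [ 0.000000e+00  0.000000e+00  0.000000e+00  1.000000e+00]]
scene [[503.05839253   0.         282.61675666]
 [  0.         503.05839253 203.70766026]
 [  0.           0.           1.        ]] [[-8.800000e-01  4.030000e-01 -2.510000e-01  9.068540e+02]
 [ 4.740000e-01  7.560000e-01 -4.500000e-01  8.171300e+02]
 [ 8.000000e-03 -5.160000e-01 -8.570000e-01  1.399915e+03]
 [ 0.000000e+00  0.000000e+00  0.000000e+00  1.000000e+00]]
{'K': array([[290.38885539,   0.        , 286.56019006],
       [  0.        , 290.38885539, 214.48036471],
       [  0.        ,   0.        ,   1.        ]]), 'T_tool_cam': array([[-3.07981576e-04, -9.44661939e-01, -3.28045312e-01,
         8.42111158e+01],
       [ 9.99999915e-01, -2.01240899e-04, -3.59331250e-04,
         7.10752939e-01],
       [ 2.73430422e-04, -3.28045395e-01,  9.44661921e-01,
        -1.42122180e+02],
       [ 0.00000000e+00,  0.00000000e+00,  0.00000000e+00,
         1.00000000e+00]])}
[[-0.96  0.28 -0.  ]
 [ 0.28  0.96 -0.  ]
 [ 0.   -0.   -1.  ]] 18.700000000000003 0.1
```

View pics/top0.png

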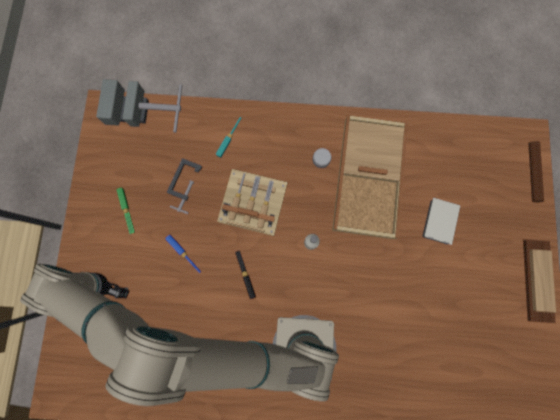

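View pics/scene0.png

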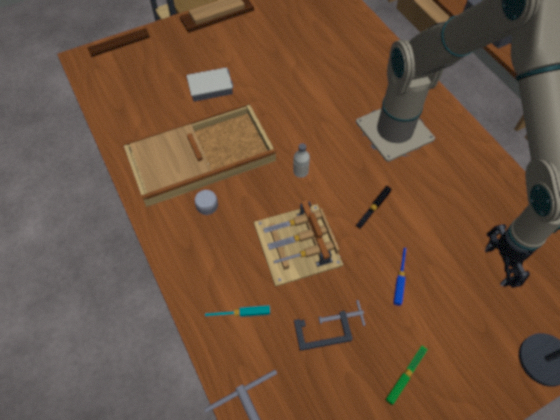

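Top view: the rack is at (252,202) with the bar across it at (248,213). The case's open bay is at (367,205), its cover and cleat at (372,170), the bottle at (312,241), the tin at (322,157), the box at (442,222) and the clamp at (185,185).

Could be mistaken for the wanted files: teal (229,138), blue (183,253), green (126,210), black (245,274). All four lie loose on the bench. The wanted files are the three wood-handled ones in the rack.

Next I take coarse positions, then wrist views.

```bash
cat > h.py <<'E'
from plant import arm
import cv2,numpy as np
def pts(n,d,T=None):
    c=arm.camera_info(n); K=c["K"]; T=c["cam_to_world"] if T is None else T
    v,u=np.mgrid[:420,:560]; P=np.stack([(u-K[0,2])/K[0,0]*d,(v-K[1,2])/K[1,1]*d,d,np.ones_like(d)],-1)
    W=(P@T.T)[...,:3]; W[d<=0]=np.nan; return W
def wristT():
    T=np.eye(4);T[:3,:3]=arm.current_eef_rot();T[:3,3]=arm.current_ee_pos()
    return T@arm.camera_info("wrist")["T_tool_cam"]
def ray(T,K,uv,z):
    d=T[:3,:3]@np.linalg.solve(K,[uv[0],uv[1],1]); o=T[:3,3]; return o+d*(z-o[2])/d[2]
def down(a):  # tool x axis at world angle a, pointing down
    c,s=np.cos(a),np.sin(a); return np.array([[c,s,0],[s,-c,0],[0,0,-1.]])
E
python3 - <<'E'
from h import *
z=np.load("top0.npz"); W=pts("top",z["d"])
for n,u,v in [("rackTL",229,174),("rackTR",285,181),("rackBL",220,225),("rackBR",275,232),("barL",226,209),("barR",271,218),("caseFL",338,232),("caseFR",396,236),("caseBL",350,118),("caseBR",404,124),("cleat",372,170),("bottle",312,241),("tin",322,157),("box",442,222),("clamp",185,183),("black",245,274),("bench",300,280),("blue",183,253),("teal",229,138)]:
    print(n,np.round(W[v,u]))
for p,a in [((560,180),0),((560,180),np.pi/2),((560,-150),0)]:
  for a in(0,np.pi/2,np.pi,-np.pi/2): print(p,a,arm.ik([*p,300],down(a)))
E
```

```text
rackTL [631. 331.  -7.]
rackTR [617. 107.  -2.]
rackBL [425. 345.   2.]
rackBR [412. 132.  -2.]
barL [476. 316.  76.]
barR [454. 149.  73.]
caseFL [ 428. -109.    4.]
caseFR [ 421. -315.   60.]
caseBL [ 878. -133.   48.]
caseBR [ 867. -346.   50.]
cleat [ 664. -219.   70.]
bottle [373.  -1. 140.]
tin [711. -30.  44.]
box [ 488. -493.   41.]
clamp [581. 498.   2.]
black [246. 231.  19.]
bench [238.  25.  -0.]
blue [307. 468.  27.]
teal [770. 340.  26.]
(560, 180) 0 [-0.85742501  0.58878083  0.83563196  1.6204593  -0.46940509  1.14472006
 -1.47800536]
(560, 180) 1.5707963267948966 [-0.66372481  0.50644586  0.48225538  1.61512158 -0.25740973  1.08368306
 -0.11182465]
(560, 180) 3.141592653589793 [-0.42733463  0.47153099  0.1057813   1.60803676 -0.05485626  1.06492787
  1.26437393]
(560, 180) -1.5707963267948966 [-0.11644401  0.49057359 -0.37693477  1.59846444  0.19683074  1.09021878
  2.59728129]
(560, 180) 0 [-0.85742501  0.58878083  0.83563196  1.6204593  -0.46940509  1.14472006
 -1.47800536]
(560, 180) 1.5707963267948966 [-0.66372481  0.50644586  0.48225538  1.61512158 -0.25740973  1.08368306
 -0.11182465]
(560, 180) 3.141592653589793 [-0.42733463  0.47153099  0.1057813   1.60803676 -0.05485626  1.06492787
  1.26437393]
(560, 180) -1.5707963267948966 [-0.11644401  0.49057359 -0.37693477  1.59846444  0.19683074  1.09021878
  2.59728129]
(560, -150) 0 [-0.43498808  0.72578962  1.19539646  1.64707205 -0.70396433  1.26647983
 -0.67076672]
(560, -150) 1.5707963267948966 [-0.25001309  0.54973107  0.75186089  1.64254817 -0.40906736  1.11323771
  0.61230617]
(560, -150) 3.141592653589793 [-0.03042209  0.4781497   0.37616563  1.63642858 -0.19454805  1.0641214
  1.97297986]
(560, -150) -1.5707963267948966 [-0.42041028  0.70038148  1.14633273  1.64674509 -0.6693895   1.24223801
 -2.27505851]
```

Coarse layout: the rack is near (521,229) and the case bay near (535,-215). I'll take close wrist views of both.

Run:
```python
from h import *
for n,p in [("rack",(480,225,300)),("case",(530,-215,300))]:
    arm.move_ptp(p,down(np.pi)); T=wristT(); im,d=arm.snapshot("wrist")
    np.savez(n+"1.npz",p=im,d=d,T=T); cv2.imwrite(f"pics/{n}1.png",im)
print(arm.current_time(),arm.current_finger_gap())
```

```text
3.6417 1.0016722222640457
```

View pics/rack1.png

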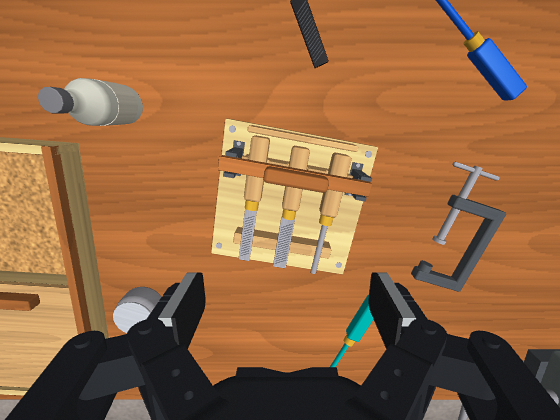

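View pics/case1.png

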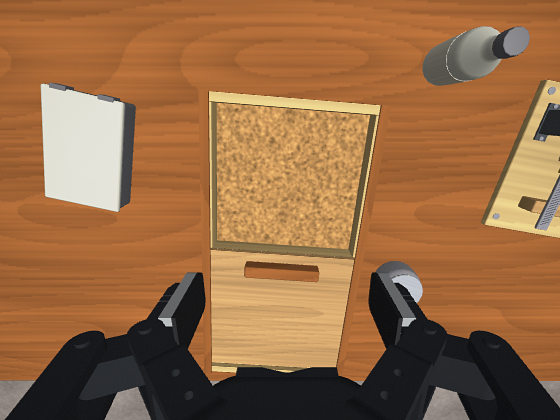

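Rack view: board corners are near (226,119), (378,149), (343,274) and (211,253). The bar runs from (219,163) to (371,190) with its grip at about (296,178). The files have wood handles at x≈250, 290 and 328, with flat, half-round and round blades.

Case view: the front frame's corners are at (209,92) and (381,106), the cover edge at (211,249)–(355,258), and the cleat at (282,271).

Now to measure these with the calibration.

Run:
```python
from h import *
K=arm.camera_info("wrist")["K"]
def L(n):
    z=np.load(n+"1.npz"); return z["p"],pts("wrist",z["d"],z["T"]),z["T"]
im,W,T=L("rack")
c=[ray(T,K,uv,12)[:2] for uv in[(226,119),(378,149),(343,274),(211,253)]]
print("corners",np.round(c),"edges",[round(np.linalg.norm(c[i]-c[i-1])) for i in range(4)])
cen=np.mean(c,0); yv=(c[1]+c[2]-c[0]-c[3]); xv=c[2]+c[3]-c[0]-c[1]
print("rack",cen.round(1),"yaw",np.arctan2(xv[1],xv[0]),np.arctan2(-yv[0],yv[1]))
u,v=np.meshgrid(np.arange(560),np.arange(420)); X,Y,Z=W[...,0],W[...,1],W[...,2]
roi=(u>200)&(u<390)&(v>110)&(v<290)
def rect(m,n):
    m=cv2.morphologyEx((m).astype(np.uint8),cv2.MORPH_OPEN,np.ones((2,2)))
    k,l,s,_=cv2.connectedComponentsWithStats(m)
    for i in range(1,k):
        if s[i,4]>60:
            P=W[l==i]; r=cv2.minAreaRect(P[:,:2].astype(np.float32))
            q=P[:,:2]-P[:,:2].mean(0); e=np.linalg.svd(q,full_matrices=False)[2][0]
            print(n,s[i,4],"c",np.round(r[0],1),"size",np.round(r[1]),"axis",round(float(np.arctan(e[1]/e[0])),3),"mean",P.mean(0).round(1))
rect(roi&(Z>92),"grip top")
rect(roi&(Z>67)&(Z<92)&(im[...,2]>100),"bar")
hsv=cv2.cvtColor(im,cv2.COLOR_BGR2HSV)
rect(roi&(Z>49)&(Z<62)&(hsv[...,1]>60),"handle")
rect(roi&(Z>36)&(Z<49)&(hsv[...,1]<60),"blade")
im,W,T=L("case"); X,Y,Z=W[...,0],W[...,1],W[...,2]
roi=(u>195)&(u<400)&(v>80)&(v<380)
rect(roi&(Z>62)&(Z<80)&(v>255)&(v<290),"cleat")
rect(roi&(Z>3)&(Z<14)&(u>212)&(u<378)&(v>100)&(v<250),"floor")
rect(roi&(Z>44)&(Z<60)&(v>90)&(v<120),"frame")
f=[ray(T,K,uv,50)[:2] for uv in[(209,92),(381,106)]]; print("front corners",np.round(f),np.linalg.norm(f[0]-f[1]))
e=[ray(T,K,uv,49)[:2] for uv in[(212,249),(355,258)]]; print("cover edge",np.round(e))
g=[ray(T,K,uv,50)[:2] for uv in[(211,102),(379,116)]]; print("frame inner edge",np.round(g))
```

```text
corners [[403. 141.]
 [444. 360.]
 [651. 322.]
 [612. 103.]] edges [213, 222, 210, 223]
rack [527.3 231.5] yaw -0.18066337101991906 -0.18109595430405556Traceback (most recent call last):
  File "<stdin>", line 20, in <module>
  File "<stdin>", line 18, in rect
    u, s, vh = gufunc(a, signature=signature)
               ~~~~~~^^^^^^^^^^^^^^^^^^^^^^^^
    raise LinAlgError("SVD did not converge")
numpy.linalg.LinAlgError: SVD did not converge
```

Run:
```python
import cv2
a=cv2.imread("pics/rack1.png")[105:285,195:395]; b=cv2.imread("pics/case1.png")[80:290,195:395]
cv2.imwrite("pics/crop1.png",cv2.hconcat([cv2.resize(a,(400,420),interpolation=3),cv2.resize(b,(400,420),interpolation=3)]))
```

```text
(no output)
```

View pics/crop1.png

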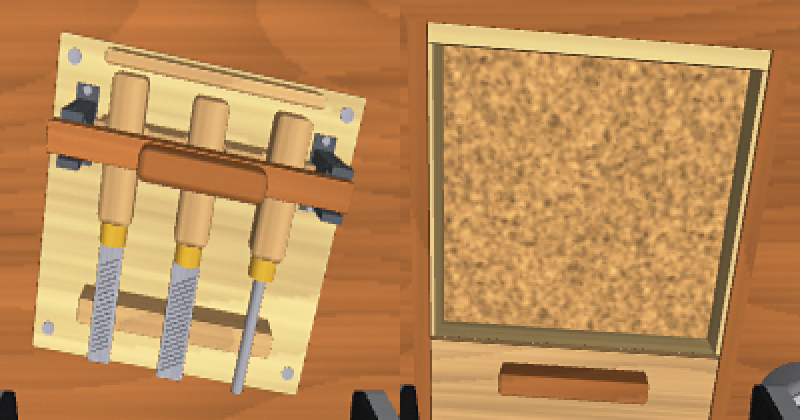

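The crop confirms that the three wood-handled files are seated in the rack under the bar (bar grip at crop (203,173)). The front bay is empty. I'll fix the NaN handling and measure.

```bash
cat > m.py <<'E'
from h import *
K=arm.camera_info("wrist")["K"]
def L(n):
    z=np.load(n+"1.npz"); return z["p"],pts("wrist",z["d"],z["T"]),z["T"]
u,v=np.meshgrid(np.arange(560),np.arange(420))
def rect(W,m,n):
    m=m&np.isfinite(W[...,2])
    k,l,s,_=cv2.connectedComponentsWithStats(m.astype(np.uint8),connectivity=4)
    for i in range(1,k):
        if s[i,4]>40:
            P=W[l==i]; r=cv2.minAreaRect(P[:,:2].astype(np.float32))
            e=cv2.fitLine(P[:,:2].astype(np.float32),cv2.DIST_L2,0,.01,.01).ravel()
            print(n,s[i,4],"c",np.round(r[0],1),"size",np.round(r[1]),"axis",round(float(np.arctan(e[1]/e[0])),3),"mean",P.mean(0).round(1))
if __name__=="__main__":
    im,W,T=L("rack"); Z=W[...,2]; hsv=cv2.cvtColor(im,cv2.COLOR_BGR2HSV)
    roi=(u>200)&(u<390)&(v>110)&(v<290)
    rect(W,roi&(Z>92),"grip top")
    rect(W,roi&(Z>67)&(Z<92)&(hsv[...,1]>140),"bar")
    rect(W,roi&(Z>48)&(Z<60)&(hsv[...,1]>60),"handle")
    rect(W,roi&(Z>38)&(Z<50)&(hsv[...,1]<60),"blade")
    im,W,T=L("case"); Z=W[...,2]
    roi=(u>195)&(u<400)&(v>80)&(v<380)
    rect(W,roi&(Z>64)&(Z<80)&(v>255)&(v<290),"cleat")
    rect(W,roi&(Z>3)&(Z<14)&(u>212)&(u<378)&(v>100)&(v<250),"floor")
    rect(W,roi&(Z>46)&(Z<60)&(v>90)&(v<120),"frame")
    f=[ray(T,K,uv,50)[:2] for uv in[(209,92),(381,106)]]; print("front corners",np.round(f),np.linalg.norm(f[0]-f[1]))
    e=[ray(T,K,uv,49)[:2] for uv in[(212,249),(355,258)]]; print("cover edge",np.round(e))
    g=[ray(T,K,uv,50)[:2] for uv in[(211,102),(379,116)]]; print("frame inner edge",np.round(g))
E
python3 m.py
```

```text
grip top 957 c [472.  238.1] size [80. 18.] axis 1.393 mean [470.9 237.6  98.1]
grip top 341 c [475.1 272.5] size [ 7. 13.] axis -0.469 mean [470.8 271.  321.5]
grip top 44 c [475.6 183.9] size [10.  1.] axis -0.01 mean [475.9 184.  314.7]
bar 1503 c [471.8 238.1] size [200.  18.] axis 1.395 mean [469.6 235.3  73.7]
handle 447 c [439.1 189.9] size [24. 31.] axis -0.139 mean [439.  190.2  55. ]
handle 383 c [450.7 243.4] size [24. 27.] axis -0.175 mean [450.5 243.2  54.9]
handle 385 c [460.1 298.7] size [24. 28.] axis -0.237 mean [460.  298.   54.8]
handle 540 c [499.8 179.4] size [24. 50.] axis -0.171 mean [497.2 180.2  54.4]
handle 502 c [514.  232.8] size [24. 48.] axis -0.165 mean [511.6 232.8  54.4]
handle 553 c [520.9 287.3] size [24. 53.] axis -0.192 mean [518.2 287.2  54.4]
blade 571 c [565.9 168.2] size [17. 82.] axis -0.172 mean [564.6 168.4  46.7]
blade 645 c [578.1 222. ] size [20. 82.] axis -0.165 mean [578.2 221.8  44.7]
blade 273 c [588.3 274.8] size [ 9. 80.] axis -0.184 mean [587.1 274.8  47.6]
cleat 906 c [ 668.3 -220. ] size [109.  19.] axis 1.495 mean [ 666.8 -220.4   69.9]
floor 19864 c [ 544.8 -210.8] size [217. 211.] axis 1.538 mean [ 537.3 -210.9    8.2]
frame 2193 c [ 436.5 -203.4] size [ 33. 241.] axis 1.521 mean [ 434.8 -211.    50.5]
front corners [[ 421. -309.]
 [ 437.  -93.]] 216.76534873343113
cover edge [[ 638. -324.]
 [ 653. -109.]]
frame inner edge [[ 433. -308.]
 [ 449.  -94.]]
```

The measurements fit the given sizes: bar 200×18, handles 24 wide, blades 17, 20 and 9 for half, flat and round, file length 184–186, and cover travel about 0.206. Next is the bar. It goes lengthwise in the gap between the rack and the case, at about (540,10).

```bash
cat >> h.py <<'E'
pi=np.pi
def line(x,y,z,v=150,mf=None): return arm.servo_line([x,y,z],velocity=v,max_force=mf)
def rep(s): print(s,"t",round(arm.current_time(),2),"p",np.round(arm.current_ee_pos(),1),"F",np.round(arm.current_force(),1),"gap",round(arm.current_finger_gap(),3))
E
python3 - <<'E'
from h import *
arm.move_ptp([472,238.1,135],down(pi/2-.177))
arm.move_gripper(.5); rep("above")
line(472,238.1,71,120,15); rep("at")
arm.move_gripper(0); rep("grip")
line(472,238.1,145,120); rep("up")
arm.move_ptp([540,10,110],down(pi)); 
hit=line(540,10,18,150,8); print(hit)
if not hit: hit=line(540,10,12.5,30,4)
rep("down %s"%hit)
arm.move_gripper(.5); rep("open")
line(540,10,130,200)
p,d=arm.snapshot("top"); T=wristT(); im,_=arm.snapshot("wrist")
cv2.imwrite("pics/bar.png",cv2.hconcat([p[100:300,150:430],im[60:260,200:480]])); cv2.imwrite("pics/topbar.png",p); rep("end")
E
```

```text
above t 6.03 p [472.1 238.  135. ] F [-1.4 -0.6 -0.7] gap 0.501
at t 6.72 p [472.4 238.   71.3] F [-0.1  0.5  0.3] gap 0.495
grip t 7.06 p [472.6 238.4  71.9] F [-1.1 -0.6  5.9] gap 0.202
up t 7.83 p [471.3 238.1 144.4] F [-0.4 -0.3 -2.2] gap 0.202
False
down True t 10.32 p [541.5   9.9  14.4] F [-0.9 -0.5  4.1] gap 0.198
open t 10.69 p [540.2  10.1  13. ] F [-0.4 -0.5  0.1] gap 0.501
end t 11.53 p [538.9  10.  128.6] F [-0.9 -0.4 -0.6] gap 0.497
```

View pics/bar.png

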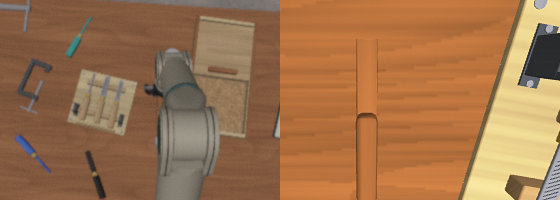

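The wrist half shows the bar lying flat on the bare bench, at crop x≈367, clear of the rack. The gap of 0.20 matches its 18 mm width. Now the first file, the round one, with a check afterwards.

```bash
cat > f.py <<'E'
from h import *
C=np.array([545.3,-210.]); cy=-.075; cx=np.array([np.cos(cy),np.sin(cy)]); cyv=np.array([-cx[1],cx[0]])
F=dict(half=((515.2,176.8),-.172,-62),flat=((528,230.4),-.167,0),round=((537,284.5),-.184,62))
G=-23
def do(n):
    o,w,ty=F[n]; g=np.array(o)+G*np.array([np.cos(w),np.sin(w)]); R=down(pi+w)
    t=C+cx*(-4+G)+cyv*ty
    arm.move_ptp([*g,140],R)
    arm.move_gripper(.5)
    if line(*g,36,150,12): rep("HIT down"); return False
    arm.move_gripper(0); rep("grip "+n)
    if not .2<arm.current_finger_gap()<.36: return False
    line(*g,135,150); rep("up")
    arm.move_ptp([*t,135],down(pi+cy)); line(*t,24,150)
    h=line(*t,9.5,35,4); rep("down %s"%h)
    if arm.current_ee_pos()[2]>20: return False
    arm.move_gripper(.5); line(*t,135,250); rep("done "+n)
    return True
E
python3 - <<'E'
from f import *
print(do("round"))
T=wristT(); im,d=arm.snapshot("wrist"); cv2.imwrite("pics/r1.png",im); np.savez("r1.npz",p=im,d=d,T=T)
E
```

```text
grip round t 13.97 p [515.3 289.2  37.4] F [ 0.  -0.5  6.4] gap 0.265
up t 14.78 p [513.6 288.4 134.2] F [-0.6  0.3 -1.6] gap 0.268
down True t 17.64 p [ 523.8 -146.6   13.3] F [-0.2 -1.1  5.1] gap 0.267
done round t 18.62 p [ 522.6 -146.   134.8] F [0.2 0.4 0.3] gap 0.498
True
```

View pics/r1.png

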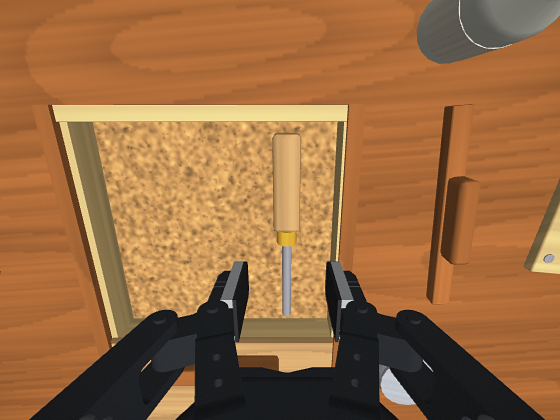

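The round file lies flat in the bay: handle end at (286,133), tip at (287,315). The bar is clear at (447,205). Now the other two.

Run:
```python
from f import *
ok=do("flat") and do("half"); print(ok)
p=C+cx*-60; arm.move_ptp([*p,260],down(pi+cy))
T=wristT(); im,d=arm.snapshot("wrist"); cv2.imwrite("pics/r2.png",im); np.savez("r21.npz",p=im,d=d,T=T); rep("")
```

```text
grip flat t 21.44 p [506.2 234.6  37.3] F [-1.1 -0.3  5.6] gap 0.259
up t 22.25 p [504.6 234.  134.3] F [-0.  -0.6 -2. ] gap 0.268
down True t 25.14 p [ 519.1 -208.5   13.2] F [-0.7 -0.7  5.7] gap 0.269
done flat t 26.12 p [ 518.1 -207.9  135. ] F [1.  0.7 0.4] gap 0.501
grip half t 28.93 p [493.3 181.   37.2] F [-0.9 -0.1  6.2] gap 0.264
up t 29.73 p [491.9 180.6 134.4] F [ 0.6 -0.9 -2.4] gap 0.268
down True t 32.65 p [ 514.4 -270.1   13.3] F [-0.7  0.2  4.6] gap 0.264
done half t 33.62 p [ 513.3 -269.6  134.9] F [-0.3  0.9 -0.8] gap 0.501
True
 t 34.3 p [ 484.6 -205.7  258.3] F [-0.1 -0.1 -0.2] gap 0.498
```

View pics/r2.png

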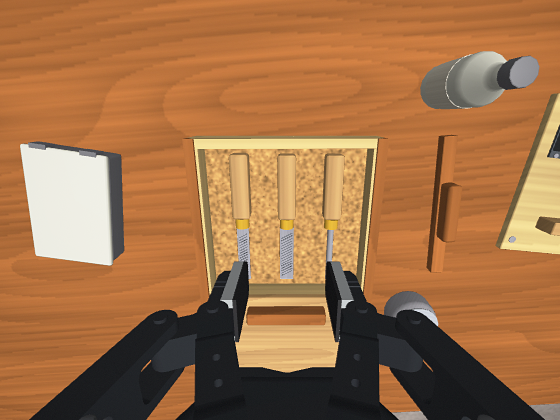

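All three files lie side by side in the bay, with handles at (240,185), (287,185) and (333,185). I'll check their heights by depth, then push the cover shut at the cleat with closed fingers.

Run:
```python
from f import *
z=np.load("r21.npz"); W=pts("wrist",z["d"],z["T"])
for uu in(240,287,333): print("handle top z rear/front",[np.round(np.nanmedian(W[v-2:v+3,uu-3:uu+4],(0,1)),1) for v in(165,210)])
def at(x,h): return [*(C+cx*x+cyv*-1),h]
arm.move_gripper(0)
arm.move_ptp(at(160,110),down(pi+cy)); print(line(*at(160,57),120,10))
rep("behind")
h=line(*at(-72,57),70,12); rep("pushed %s"%h)
if h and np.dot(arm.current_ee_pos()[:2]-C,cx)>-50: h=line(*at(-72,57),40,20); rep("again %s"%h)
print("case x",np.dot(arm.current_ee_pos()[:2]-C,cx))
```

```text
handle top z rear/front [array([ 457.8, -262.4,   31.6]), array([ 517.5, -269.9,   31.8])]
handle top z rear/front [array([ 462.1, -202.7,   31.6]), array([ 522.4, -207.2,   31.6])]
handle top z rear/front [array([ 466.6, -144.2,   31.8]), array([ 526.9, -145.8,   31.8])]
False
behind t 36.42 p [ 705.  -223.2   57.6] F [ 0.  -0.7 -0.5] gap -0.001
pushed True t 39.42 p [ 481.  -206.3   57.1] F [ 0.7 -0.9  0.7] gap 0.003
case x -64.40741388389583
```

The tool stopped at case x −64 mm, against about −63 expected when shut. I'll press once more to confirm it's a dead stop, back off and look.

Run:
```python
from f import *
def at(x,h): return [*(C+cx*x+cyv*-1),h]
h=line(*at(-74,57),30,20); rep("press %s"%h); print(np.dot(arm.current_ee_pos()[:2]-C,cx))
line(*at(-45,57),80); line(*at(-45,150),200)
arm.move_ptp(at(-30,300),down(pi+cy))
T=wristT(); im,d=arm.snapshot("wrist"); cv2.imwrite("pics/shut.png",im); np.savez("shut1.npz",p=im,d=d,T=T); rep("")
from m import rect,u,v
W=pts("wrist",d,T); Z=W[...,2]
rect(W,(Z>63)&(Z<80)&(u>200)&(u<380)&(v>90)&(v<240),"cleat")
rect(W,(Z<25)&(Z>10)&(u>385)&(u<500)&(v>80)&(v<330),"bar")
```

```text
press True t 39.77 p [ 481.2 -206.3   57.5] F [ 1.1 -0.5  1.5] gap 0.002
-64.22883196135962
 t 41.47 p [ 514.1 -208.4  297.9] F [ 0.9 -0.5 -1.1] gap -0.002
cleat 1305 c [ 461.1 -204.7] size [110.  17.] axis 1.496 mean [ 461.  -204.8   70.2]
bar 1306 c [543.    9.5] size [ 19. 200.] axis -0.007 mean [531.3   7.1  15.4]
bar 243 c [586.5 108. ] size [60. 18.] axis 0.017 mean [593.3 111.2  11.5]
bar 154 c [686.7 -31.9] size [14. 54.] axis -1.396 mean [685.3 -35.5  17.6]
```

View pics/shut.png

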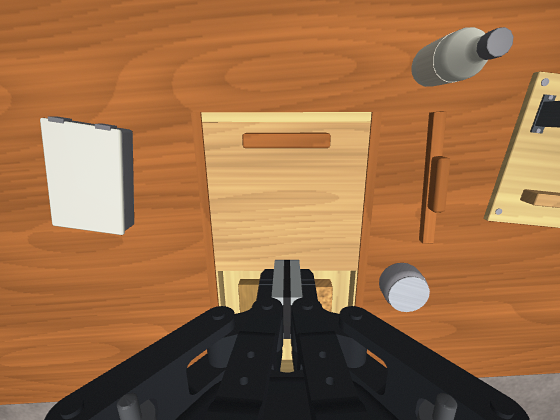

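The cover is against the front frame with no gap (edge at y≈122 px). The cleat sits at case x −84 mm, with −83 meaning shut. The bar is level and clear, and the bystanders are in place. Handing in.

```bash
python3 -c "
from plant import arm
arm.job_done(); print(arm.current_time())"
```

```text
the job is handed in; nothing more can be done
the job is handed in; nothing more can be done
```

I lifted the bar out of its brackets and laid it flat on the bench between rack and case. I then put the round, flat and half-round files in the front bay and pushed the cover shut at its cleat. The job was handed in at about 41.5 s of the 72 s allowed; no verdict is reported.

What the last checks showed:
- **Files:** before the cover was closed, all three handle tops measured 31.6–31.8 mm at both ends, against 32 mm expected. They lie flat on the floor and were let go.
- **Cover:** the cleat measured about 1.4 mm beyond its nominal shut position, which is within the 2 mm calibration. A second press, with the stop threshold at 20 N, did not move it.
- **Bar:** it lies level at (543, 10) with a visible gap on every side.
- **Bystanders:** the bottle, tin and parts box look unmoved in the last picture. The clamp was out of that view, but the arm did no work beyond the rack on its side.

No check failed or disagreed.

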